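# Index the drilling table to the next hole

### The arm

A 6-joint arm with a two-finger parallel gripper is mounted at the origin on the work surface. World frame = base frame: x ahead of the robot, y to its left, z up, the work surface at z = 0. Lengths are in m, angles in rad, forces in N, time in s.
With the tool pointing down it reaches from about 0.25 to 0.85 m from the base axis. Payload 12.5 kg.
Tool frame: the origin (TCP) lies at the very end of the fingers, on their centre line; the grasp point (between the pads) lies 19 mm behind it; z points along the fingers, y is the line along which they close (so a half turn about z gives the same grasp; the last joint's range is limited). The gripper opens to 93 mm and grips with 3 to 60 N. Pads are 15 mm wide; open, the fingers measure 128 mm over their backs; the gripper's body (75 mm by 188 mm) begins 65 mm behind the grasp point.
Start: joints at [1.26, 0.351, 1.652, -0, 1.139, -0.085], TCP at [0.123, 0.536, 0.219] pointing down, gripper open.
Joint ranges: [-2.75, 2.75], [-0.79, 2.1], [0.01, 2.65], [-1.57, 4.71], [0.07, 3.14], [-2.87, 2.87]. Speed limits (rad/s): [2.22, 2.22, 2.79, 3.14, 3.14, 3.14].

### API

Orientations are given as a unit quaternion [x, y, z, w].
In Python, from cell import monitor, snapshot, camera_params, job_done gives the robot as it stands.
- The arm moves only by the tool arm_command, never from a script. Its argument "targets" is a list of rows, each a list of 7 numbers: the closure, from -1 (fully open) to 1 (shut), then the shift along the world's x, y, z in m, then the turn, a rotation vector about the world's x, y, z in rad. In form: [[claw, tx, ty, tz, rx, ry, rz], ...]. A call has exactly 5 rows; each row shifts and turns the commanded pose from where the row before left it; what a row does not reach is not made up. A row lasts 1/12 s, in which the tool goes at most 41.7 mm and 7.16 degrees, less where a joint would pass 70% of its speed; a pose out of reach is approached as far as the arm can. A call is refused whole if a number of a shift passes 0.0417 or a number of a turn 0.125, either way. A call with a gripper value outside its range is refused whole. The fingers move at their own pace and stop on an object; "squeeze" is the grip in N (left out, the last holds). Time passes only in rows, so rows that do not move let the fingers close, or fill a call up. It gives the time, the measured TCP pose, the force, the opening and the grip force at its end, in the units of the state.
- monitor.observe(): the state, without advancing time (a new reading comes with each control period).
- snapshot(name): name is "scene" or "top"; returns (picture, depth): 480x640x3 uint8, blue, green, red; 480x640 float32, m along the optical axis (not along the pixel's ray), 0 where there is no reading.
- camera_params(name): a dict with "camera_matrix" (3x3 intrinsics, pixels), "k1" (the pictures are not rectified: a ray, as slopes to the right and down, at radius r is drawn at 1 + k1 r^2 times it, then the intrinsics apply), "R" (3x3) and "t" (3): a world point X has camera coordinates R X + t. Camera axes: x right, y down, z forward; pixel columns grow to the right and rows downward; lengths in m; the calibration is good to about 2 mm. A picture is of the moment at which its call begins. camera_params takes no time and is no camera call.
- job_done(): hands the job in; it is judged then, once.
The state is a dict: "time": time; "joint_pos": joint angles; "qd": joint speeds; "effort": joint torques, N m; "ee_pos": TCP position; "ee_rot": TCP orientation; "ft_force": force on the tool from outside, world axes, zero at the start; "ft_torque": the same for the moment, N m; "grip_width": finger opening in m; "grip_force": force on a finger pad.
Only numpy, scipy, OpenCV 4.12 (cv2) and the standard library are available. Lean on these libraries where they do the work, as an engineer would, in place of code of your own. Each camera call takes 0.05 s, during which the arm holds its last target. There are 200 camera calls.

### The job

Press the blue thumb cup of the indexing plunger down with closed fingertips and, keeping it pressed, push it round so that the drilling table turns one hole, to the hole marked by the green peg and not towards the red one, then let the plunger spring fully back up so that its pin locks the table there. Lift nothing: the wooden blank stays seated on the table, the bottle, jar and mallet stay where they are, and the fingers end clear of everything.

Things in the scene. Friction and masses are not known exactly. Their poses are not given: they have to be found in the camera images.
- index_base: Grey round foot, fixed to the bench (place and yaw vary), 360 mm in diameter, flange 20 mm high. Origin on its axis at bench level. It carries a fixed steel index ring (228 mm diameter, top 60 mm above the bench) with eight black holes, 45 degrees apart, 100 mm from the axis. The table starts locked in the hole towards the base's own -x; a drill-guide post stands on the opposite side.
- table_center (a point): Centre of the aluminium turntable's top face, on its vertical turning axis, 80 mm above the bench. The turntable is 150 mm in diameter and has a dark steel arm that reaches out over the ring to the plunger; arm, plunger and cup turn with it.
- turntable (a joint): Turntable angle, rad: 0 at the start, positive counter-clockwise seen from above. One hole is 0.785 rad (45 degrees), an arc of 96 mm at the cup. It turns only while the plunger is pressed in about 10 mm or more, with light friction (about 1.5 N at the cup, plus some from the pin), and stays where it is left. Locked, it has about 1 degree of play.
- thumb_cup (a point): Centre of the floor of the blue thumb cup on the plunger's top, 122 mm from the turning axis, 105 mm above the bench when up. The cup is round, 52 mm outside, 45 mm inside, open at the top, its rim 8 mm high, so that fingertips inside it can push it sideways. It sinks with the plunger and turns with the table. It starts on the robot's side, towards the base's -x.
- plunger (a joint): How far the spring plunger is pressed down, m: 0 fully up (pin in a hole), 0.015 at the bottom stop. Spring 3 N at the top, 6.8 N at the bottom. Its round-nosed pin stands up in the ring's hole from below and leaves it after about 10 mm. Let go between holes, it stays down at about 0.011, pin under the ring; within about 4 mm of a hole it springs up and centres the table.
- green_marker: Green mushroom-shaped peg, 21 mm in diameter, 33 mm high, fixed on the flange 165 mm from the turning axis: it marks the next hole, 45 degrees to one side of the starting hole (same direction from the axis as that hole). Which side varies. Origin at the centre of its underside, 20 mm above the bench. The cup passes above it with room to spare.
- red_marker: Red peg of the same shape, 45 degrees to the other side: it marks the hole already used.
- guide_bush (a point): Lower end of the steel guide bush (18 mm diameter) over the far side of the blank, 150 mm above the bench, 45 mm from the axis towards the base's +x. It hangs on a dark steel arm (22 mm wide, 182 to 198 mm above the bench) from an 18 mm post that stands 155 mm from the axis, 208 mm high. Part of the fixed foot.
- blank: Round wooden blank, 124 mm in diameter, 22 mm thick, with a 16 mm hole, sitting loose over the spigot at the turntable's centre and turning with it. Origin at the centre of its underside, 80 mm above the bench.
- glue_bottle: Yellow glue bottle with a red cap, upright, 52 mm in diameter, 150 mm high, loose on the bench. Origin at the centre of its underside.
- screw_jar: Glass jar with a steel lid, 64 mm in diameter, 75 mm high, loose on the bench. Origin at the centre of its underside.
- mallet: Wooden mallet lying on the bench, 60 mm high, 260 mm long along its own x, head (62 x 110 mm) at the +x end. Origin on the bench below the middle.
Mind the look-alikes: they are no part of the job. Of the things that look like the blank, the largest one is meant.

How it is judged:
By the outcome, as a careful person would: the job done as asked, in the order asked, and still so for the second after the job is handed in, with the robot touching nothing.
It also fails if it takes over 42 s, if anything falls off the work surface, if the arm or the gripper's body presses on something with over 40 N, if the wrist force passes 120 N, or if a joint passes its speed limit or range.

## Working session

There is one attempt and no reset: what is moved stays moved. The work goes in short steps, Python scripts to look and compute and a tool call to move; the robot and the scene stay as the last step left them, time stands still between calls to the robot, and variables do not carry over. Pictures are saved under pics/ and viewed, at most 10 in all, crops included, and the job is handed in when it is done.

Besides the shell and the picture viewer there is one more tool, called as name(argument=value, ...) on one line, values as JSON. arm_command: Moves the arm, as the interface text tells. Its arguments: {"type":"object","properties":{"targets":{"type":"array"},"squeeze":{"type":"number"}},"required":["targets"]}

```bash
mkdir -p pics; ls; cat > h.py <<'E'
import numpy as np, cv2
from cell import monitor, snapshot, camera_params, job_done
def ray(p,u,v):
    K=np.array(p["camera_matrix"]);k1=p["k1"]
    d=np.array([(u-K[0,2])/K[0,0],(v-K[1,2])/K[1,1]]);s=d.copy()
    for _ in range(20): s=d/(1+k1*(s@s))
    R=np.array(p["R"]);t=np.array(p["t"])
    return -R.T@t, R.T@np.array([s[0],s[1],1.])
def onz(p,u,v,z):
    o,d=ray(p,u,v); return o+d*(z-o[2])/d[2]
def atd(p,u,v,D):
    o,d=ray(p,u,v); return o+d*D
E
python3 - <<'E'
from h import *
for n in("top","scene"):
    im,d=snapshot(n); p=camera_params(n)
    cv2.imwrite(f"pics/{n}0.png",im); np.save(f"{n}0.npy",d)
    hsv=cv2.cvtColor(im,cv2.COLOR_BGR2HSV)
    for c,lo,hi in(("blue",(95,90,40),(130,255,255)),("green",(40,90,40),(85,255,255)),("red",(0,120,60),(8,255,255)),("red2",(172,120,60),(180,255,255))):
        m=cv2.inRange(hsv,lo,hi); N,L,S,C=cv2.connectedComponentsWithStats(m)
        for i in range(1,N):
            if S[i,4]>25:
                D=np.median(d[(L==i)]); print(n,c,S[i],C[i].round(1),atd(p,*C[i],D).round(3))
print(monitor.observe())
E
```

```text
pics
top blue [334 235  27  27 578] [347.  248.1] [ 0.518 -0.066  0.107]
top blue [ 540  401  100   79 4530] [584.7 439.8] [ 0.113 -0.568  0.02 ]
top green [285 239  10  11  79] [289.7 243.8] [0.54  0.047 0.049]
top red [394 256  11  11  81] [398.7 261. ] [ 0.5   -0.179  0.049]
top red [484 281  15  13 148] [491.7 286.9] [ 0.431 -0.333  0.151]
top red [590 327  47  62 285] [613.5 358. ] [ 0.28  -0.66   0.008]
scene blue [   0  195   82   78 3897] [ 40.9 235.2] [ 0.152 -0.549  0.057]
scene blue [274 237  25  20 392] [285.7 246.7] [ 0.519 -0.066  0.107]
scene green [335 259   9  14  98] [339.2 265.9] [0.546 0.046 0.037]
scene red [135 237  15  13 149] [142.2 243.1] [ 0.435 -0.333  0.147]
scene red [229 276  11  16 125] [234.  284.4] [ 0.506 -0.182  0.038]
scene red [  0 302  15  11  62] [  6.4 307.2] [ 0.331 -0.625  0.007]
{'time': 0.1, 'joint_pos': array([ 1.26039527e+00,  3.51174394e-01,  1.65235138e+00,  2.87520125e-05,
        1.13910525e+00, -8.46303778e-02]), 'qd': array([ 0.00064642, -0.00143533, -0.00251075, -0.00035287,  0.00098129,
        0.00078125]), 'effort': array([ 1.19920915e-03, -4.98023915e+01, -2.85702235e+01,  6.99952408e-02,
        2.39873270e-02, -7.12049018e-05]), 'ee_pos': array([0.1230116 , 0.53575162, 0.21816294]), 'ee_rot': array([ 1.12651707e-01,  9.93634401e-01, -5.06530386e-04, -1.14682236e-04]), 'ft_force': array([ 0.47115157,  0.20263847, -0.12105416]), 'ft_torque': array([ 0.02834928, -0.03229627, -0.02142792]), 'grip_force': 0.0, 'grip_width': 0.09347555999564279}
```

View pics/top0.png

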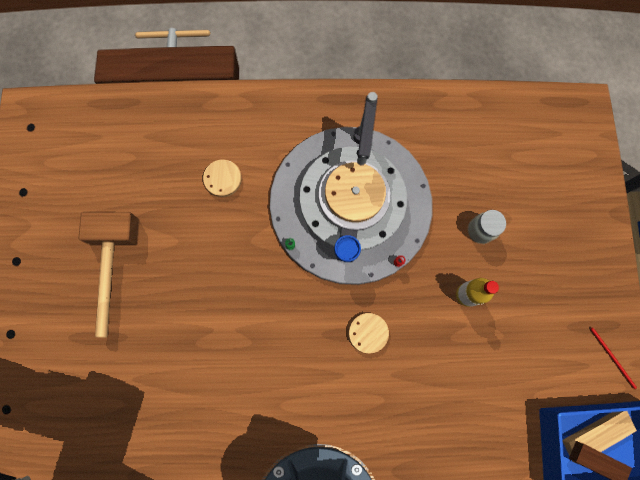

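View pics/scene0.png

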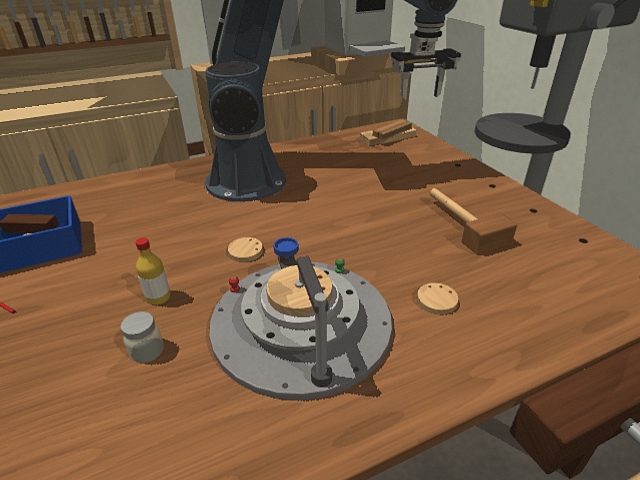

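The top picture shows the foot around (352,205), with the green peg at (290,244) and the red peg at (399,261).

- **Cup candidates:** the blue round cup at (347,248) and the blue bin at (585,440). I choose the cup, which is round and on the table's arm.
- **Green candidates:** only the peg at (290,244).
- **Red candidates:** the peg at (399,261), the bottle cap at (491,287) and the pencil at (613,358). I choose the peg.
- **Blank candidates:** the large disc on the table at (355,191) and two small discs at (222,177) and (369,333). I choose the large one.

One close crop follows, with the geometry check.

```bash
python3 - <<'E'
from h import *
im=cv2.imread("pics/top0.png"); cv2.imwrite("pics/crop0.png",cv2.resize(im[110:300,250:450],None,fx=3,fy=3,interpolation=cv2.INTER_CUBIC))
p=camera_params("top");q=camera_params("scene")
c=onz(p,347,248,.112);g=onz(p,289.7,243.8,.052);r=onz(p,398.7,261,.052)
print("cup",c,"scene",onz(q,285.7,244,.112),"g",g,"r",r,"chord(.233)",np.linalg.norm(g-r))
m=(g+r)/2;e=(g-r)[:2]/np.linalg.norm(g-r);n=np.array([e[1],-e[0]])
C=m[:2]+n*.1167; print("axis",C,"cup r(.122)",np.linalg.norm(c[:2]-C), "cup pred",C-n*.122,"post dir",n)
a=np.arctan2(*(c[:2]-C)[::-1]);print("ang",np.degrees(a))
for k in range(0,50,5):
    b=a-np.radians(k);print(k,(C+.122*np.array([np.cos(b),np.sin(b)])).round(4))
E
```

```text
cup [ 0.5172394 -0.0658071  0.112    ] scene [ 0.51616593 -0.06426752  0.112     ] g [0.53976008 0.04724096 0.052     ] r [ 0.49945125 -0.17858367  0.052     ] chord(.233) 0.22939391711424692
axis [ 0.63448986 -0.08617774] cup r(.122) 0.1190068627597312 cup pred [ 0.51438813 -0.06474005] post dir [ 0.9844404  -0.17571882]
ang 170.14403135721338
0 [ 0.5143 -0.0653]
5 [ 0.5166 -0.0549]
10 [ 0.5197 -0.0447]
15 [ 0.5238 -0.0349]
20 [ 0.5287 -0.0254]
25 [ 0.5344 -0.0165]
30 [ 0.5408 -0.008 ]
35 [ 5.48e-01 -1.00e-04]
40 [0.5558 0.0071]
45 [0.5643 0.0136]
```

View pics/crop0.png

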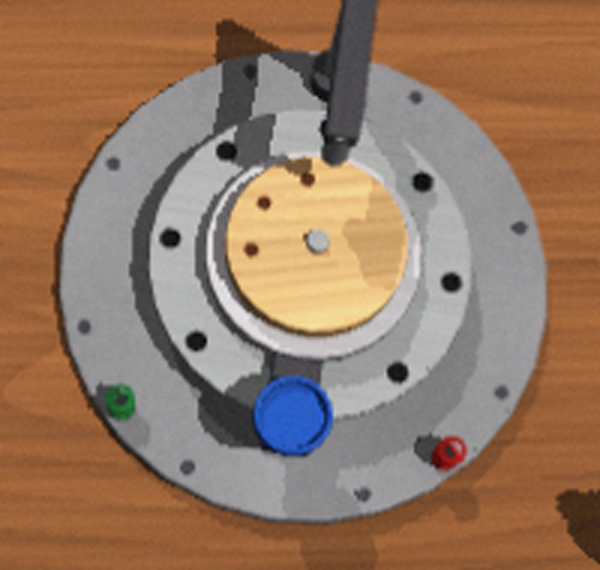

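The crop shows the blue round open cup at crop (293,415), on the dark arm at the table's near edge. The green peg is at crop (120,402), to the left (+y), and the red one is at (450,453). So the table has to turn clockwise. The cup is at about (0.516,-0.0655) and moves to about (0.566,0.013). I go above the cup, closing the fingers on the way.

arm_command(targets=[[1,0.02,-0.03,0,0,0,0],[1,0.02,-0.03,0,0,0,0],[1,0.02,-0.03,0,0,0,0],[1,0.02,-0.03,0,0,0,0],[1,0.02,-0.03,0,0,0,0]], squeeze=10)

```text
time: 0.52
ee_pos: [0.2235, 0.3844, 0.2184]
ee_rot: [0.112, 0.994, -0.0, -0.0]
ft_force: [0.6, 1.0, -0.7]
grip_width: 0.0643
grip_force: 0.0
```

arm_command(targets=[[1,0.02,-0.03,0,0,0,0],[1,0.02,-0.03,0,0,0,0],[1,0.02,-0.03,0,0,0,0],[1,0.02,-0.03,0,0,0,0],[1,0.02,-0.03,0,0,0,0]])

```text
time: 0.93
ee_pos: [0.3236, 0.2344, 0.2186]
ee_rot: [0.113, 0.994, 0.0, -0.0]
ft_force: [0.6, 0.2, 0.4]
grip_width: 0.0307
grip_force: 0.0
```

arm_command(targets=[[1,0.02,-0.03,0,0,0,0],[1,0.02,-0.03,0,0,0,0],[1,0.02,-0.03,0,0,0,0],[1,0.02,-0.03,0,0,0,0],[1,0.02,-0.03,0,0,0,0]])

```text
time: 1.35
ee_pos: [0.4236, 0.0842, 0.2186]
ee_rot: [0.113, 0.994, 0.0, -0.0]
ft_force: [0.5, 1.5, -0.2]
grip_width: 0.0013
grip_force: 0.0
```

arm_command(targets=[[1,0.0185,-0.03,-0.012,0,0,0],[1,0.0185,-0.03,-0.012,0,0,0],[1,0.0185,-0.03,-0.012,0,0,0],[1,0.0185,-0.03,-0.012,0,0,0],[1,0.0185,-0.03,-0.012,0,0,0]])

```text
time: 1.77
ee_pos: [0.5161, -0.0657, 0.1578]
ee_rot: [0.113, 0.994, 0.0, -0.0]
ft_force: [0.2, 0.2, -0.1]
grip_width: 0.0001
grip_force: 0.0
```

```bash
python3 - <<'E'
from h import *
print(monitor.observe()["ee_pos"])
for n in("top","scene"):
    im,d=snapshot(n); cv2.imwrite(f"pics/{n}1.png",im)
    if n=="scene": cv2.imwrite("pics/crop1.png",cv2.resize(im[150:330,200:380],None,fx=3,fy=3,interpolation=cv2.INTER_CUBIC))
    p=camera_params(n);R,t=np.array(p["R"]),np.array(p["t"])
    x=R@monitor.observe()["ee_pos"]+t; s=x[:2]/x[2]; K=np.array(p["camera_matrix"]); print(n,(K@np.append(s*(1+p["k1"]*(s@s)),1))[:2])
E
```

```text
[ 0.5160596  -0.06569799  0.15779591]
top [351.16961128 243.09374776]
scene [283.15458069 226.51282616]
```

View pics/crop1.png

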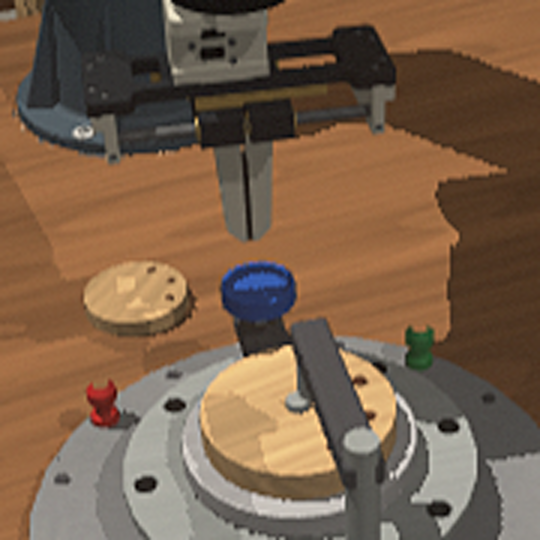

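The crop shows the closed fingertips at crop (248,238), 50 mm above the cup at (258,292). They line up with it as projected. I descend.

arm_command(targets=[[1,0,0,-0.015,0,0,0],[1,0,0,-0.015,0,0,0],[1,0,0,-0.01,0,0,0],[1,0,0,-0.008,0,0,0],[1,0,0,-0.004,0,0,0]])

```text
time: 2.28
ee_pos: [0.5151, -0.0635, 0.1058]
ee_rot: [0.112, 0.994, 0.0, -0.001]
ft_force: [-0.8, -0.1, 0.1]
grip_width: 0.0005
grip_force: 0.0
```

arm_command(targets=[[1,0,0,-0.004,0,0,0],[1,0,0,-0.003,0,0,0],[1,0,0,-0.002,0,0,0],[1,0,0,0,0,0,0],[1,0,0,0,0,0,0]])

```text
time: 2.7
ee_pos: [0.5156, -0.0639, 0.0979]
ee_rot: [0.113, 0.994, 0.0, 0.0]
ft_force: [-2.3, 2.2, 3.3]
grip_width: 0.0001
grip_force: 1.8
```

arm_command(targets=[[1,0,0,-0.002,0,0,0],[1,0,0,-0.002,0,0,0],[1,0,0,-0.001,0,0,0],[1,0,0,0,0,0,0],[1,0,0,0,0,0,0]])

```text
time: 3.12
ee_pos: [0.5158, -0.064, 0.0927]
ee_rot: [0.113, 0.994, -0.0, 0.0]
ft_force: [-1.7, 1.9, 5.3]
grip_width: 0.0009
grip_force: 2.5
```

```bash
python3 - <<'E'
from h import *
o=monitor.observe();print(o["ee_pos"],o["ft_force"])
im,d=snapshot("scene"); p=camera_params("scene")
m=cv2.inRange(cv2.cvtColor(im,cv2.COLOR_BGR2HSV),(95,90,40),(130,255,255)); m[:,:200]=0
cv2.imwrite("pics/crop2.png",cv2.resize(im[190:310,220:380],None,fx=4,fy=4,interpolation=cv2.INTER_CUBIC))
print(cv2.boundingRect(m))
E
```

```text
[ 0.5157505  -0.06401221  0.09271465] [-1.74110188  1.88443795  5.31811959]
(274, 78, 52, 184)
```

View pics/crop2.png

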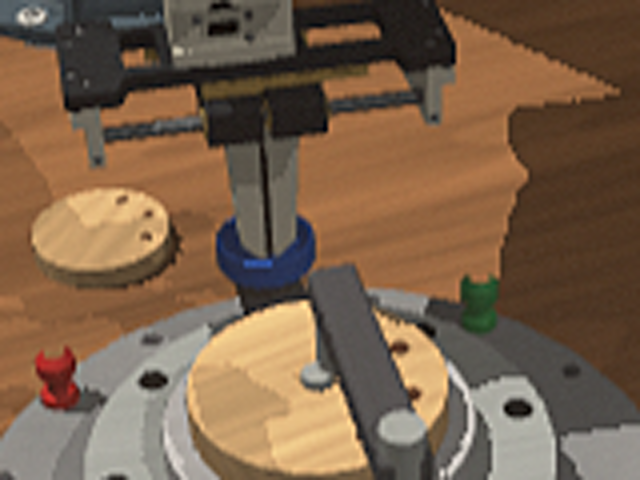

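The crop shows the fingertips inside the pressed-down blue cup at crop (266,250), with the cup's rim below its earlier height. The force is 5.3 N at about 12 mm. I push towards green along the arc.

arm_command(targets=[[1,0.001,0.005,-0.001,0,0,0],[1,0.001,0.005,0,0,0,0],[1,0.0015,0.005,0,0,0,0],[1,0.0015,0.005,0,0,0,0],[1,0.002,0.005,0,0,0,0]])

```text
time: 3.58
ee_pos: [0.5232, -0.039, 0.092]
ee_rot: [0.113, 0.994, -0.0, 0.001]
ft_force: [0.2, -1.5, 4.8]
grip_width: 0.0002
grip_force: 2.6
```

arm_command(targets=[[1,0.002,0.005,0,0,0,0],[1,0.0025,0.005,0,0,0,0],[1,0.0025,0.005,0,0,0,0],[1,0.003,0.0045,0,0,0,0],[1,0.003,0.0045,0,0,0,0]])

```text
time: 4.0
ee_pos: [0.5362, -0.0149, 0.0919]
ee_rot: [0.113, 0.994, -0.0, 0.001]
ft_force: [0.1, -0.8, 5.2]
grip_width: 0.0009
grip_force: 2.6
```

arm_command(targets=[[1,0.003,0.0045,0,0,0,0],[1,0.003,0.004,0,0,0,0],[1,0.0035,0.004,0,0,0,0],[1,0.0035,0.004,0,0,0,0],[1,0,0,0,0,0,0]])

```text
time: 4.42
ee_pos: [0.5498, 0.002, 0.092]
ee_rot: [0.112, 0.994, 0.0, 0.001]
ft_force: [1.3, 0.5, 4.1]
grip_width: 0.0005
grip_force: 2.6
```

```bash
cat > look.py <<'E'
from h import *
import sys
o=monitor.observe();e=o["ee_pos"];A=np.array([.6355,-.0862]);print(e,o["ft_force"].round(1),"tcp turn",170.1-np.degrees(np.arctan2(*(e[:2]-A)[::-1])))
zt=float(sys.argv[2]) # rim top height
for n in("scene","top"):
    im,d=snapshot(n); p=camera_params(n)
    m=cv2.inRange(cv2.cvtColor(im,cv2.COLOR_BGR2HSV),(95,90,40),(130,255,255))
    P=p;R,t=np.array(p["R"]),np.array(p["t"]);K=np.array(p["camera_matrix"])
    x=R@np.array([e[0],e[1],zt])+t;s=x[:2]/x[2];c=(K@np.append(s*(1+p["k1"]*(s@s)),1))[:2]
    w=np.zeros_like(m);cv2.circle(w,tuple(int(v) for v in c),28,255,-1);m&=w
    x0,y0,a,b=cv2.boundingRect(m); q=onz(p,x0+(a-1)/2,c[1],zt);print(n,"tcp px",c.round(1),"blue",(x0,y0,a,b),"n",(m>0).sum(),"at",q.round(4))
    im2=im[int(c[1])-70:int(c[1])+70,int(c[0])-90:int(c[0])+90]
    cv2.imwrite(f"pics/{sys.argv[1]}_{n}.png",cv2.resize(im2,None,fx=4,fy=4,interpolation=cv2.INTER_CUBIC))
E
python3 look.py a .1
```

```text
[0.54976249 0.00199646 0.092032  ] [1.3 0.5 4.1] tcp turn 35.9099512686721
scene tcp px [321.5 249. ] blue (308, 244, 24, 18) n 227 at [ 0.548  -0.0017  0.1   ]
top tcp px [311.8 233.7] blue (0, 0, 0, 0) n 0 at [0.5616 0.6399 0.1   ]
```

arm_command(targets=[[1,0.004,0.0035,0,0,0,0],[1,0.0045,0.0035,0,0,0,0],[1,0.0045,0.003,0,0,0,0],[1,0.0045,0.003,0,0,0,0],[1,0,0,0,0,0,0]])

```text
time: 4.93
ee_pos: [0.567, 0.0151, 0.0919]
ee_rot: [0.113, 0.994, 0.0, 0.001]
ft_force: [0.5, 2.4, 4.7]
grip_width: 0.0007
grip_force: 2.6
```

```bash
python3 look.py b .1
```

```text
[0.56696309 0.01513088 0.09186342] [0.5 2.4 4.7] tcp turn 46.026860139091184
scene tcp px [330.8 251.7] blue (316, 246, 25, 19) n 238 at [0.5645 0.01   0.1   ]
top tcp px [305.1 225.3] blue (0, 0, 0, 0) n 0 at [0.5791 0.6419 0.1   ]
```

View pics/b_scene.png

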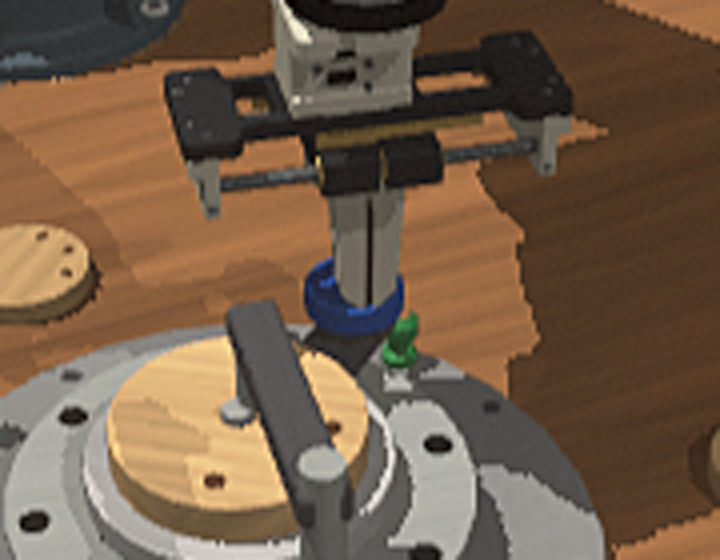

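The picture shows the fingers against the leading (right) wall of the cup at crop (352,297), with the cup nearly in line with the green peg. I check the cup angle against its pixel column.

```bash
python3 - <<'E'
from h import *
p=camera_params("scene");R,t=np.array(p["R"]),np.array(p["t"]);K=np.array(p["camera_matrix"])
def px(X):
    x=R@X+t;s=x[:2]/x[2];return (K@np.append(s*(1+p["k1"]*(s@s)),1))[:2]
A=np.array([.6355,-.0862])
for k,z in[(0,.112)]+[(k,.1) for k in(32,34,36,40,42,43,44,45,46,47)]:
    b=np.radians(170.1-k);print(k,px(np.array([*(A+.122*np.array([np.cos(b),np.sin(b)])),z])).round(1))
E
```

```text
0 [285.1 243.9]
32 [317.5 248.5]
34 [319.5 248.9]
36 [321.4 249.2]
40 [325.2 250.1]
42 [327.  250.7]
43 [327.9 250.9]
44 [328.8 251.2]
45 [329.8 251.5]
46 [330.7 251.8]
47 [331.5 252.1]
```

Cup angle is about 42.5–43°, so I nudge it about 2° further.

arm_command(targets=[[1,0.0018,0.0012,0,0,0,0],[1,0.0018,0.0012,0,0,0,0],[1,0,0,0,0,0,0],[1,0,0,0,0,0,0],[1,0,0,0,0,0,0]])

```text
time: 5.45
ee_pos: [0.5702, 0.0172, 0.0919]
ee_rot: [0.113, 0.994, 0.0, 0.001]
ft_force: [-0.9, 1.1, 4.6]
grip_width: 0.0005
grip_force: 2.6
```

```bash
python3 look.py c .1
```

```text
[0.57015806 0.01716211 0.0919061 ] [-0.9  1.1  4.6] tcp turn 47.8003463208218
scene tcp px [332.3 252.3] blue (318, 246, 24, 19) n 232 at [0.5676 0.0119 0.1   ]
top tcp px [304.  223.8] blue (0, 0, 0, 0) n 0 at [0.5824 0.6422 0.1   ]
```

The cup is at about 44.5°. I let it spring up slowly, with the fingers still in the cup.

arm_command(targets=[[1,0,0,0.002,0,0,0],[1,0,0,0.002,0,0,0],[1,0,0,0.002,0,0,0],[1,0,0,0.002,0,0,0],[1,0,0,0,0,0,0]])

```text
time: 5.97
ee_pos: [0.5699, 0.017, 0.1001]
ee_rot: [0.113, 0.994, 0.0, 0.0]
ft_force: [0.3, 1.5, 4.4]
grip_width: 0.0004
grip_force: 2.4
```

```bash
python3 look.py d .107
```

```text
[0.56990628 0.01699013 0.1001064 ] [0.3 1.5 4.4] tcp turn 47.65756054734295
scene tcp px [332.2 249.5] blue (318, 243, 24, 19) n 235 at [0.5675 0.012  0.107 ]
top tcp px [304.1 223.1] blue (0, 0, 0, 0) n 0 at [0.5821 0.6378 0.107 ]
```

The cup follows upward with 4.4 N at 100 mm, so the pin is in the hole. I raise clear.

arm_command(targets=[[1,0,0,0.002,0,0,0],[1,0,0,0.003,0,0,0],[1,-0.002,-0.0015,0.004,0,0,0],[1,0,0,0.01,0,0,0],[1,0,0,0.02,0,0,0]])

```text
time: 6.48
ee_pos: [0.5663, 0.0153, 0.1378]
ee_rot: [0.113, 0.994, -0.0, -0.002]
ft_force: [0.5, 0.2, 0.2]
grip_width: 0.0007
grip_force: 0.0
```

arm_command(targets=[[1,0,0,0.03,0,0,0],[1,-0.03,0,0.03,0,0,0],[1,-0.04,0.02,0.02,0,0,0],[1,-0.04,0.04,0,0,0,0],[1,-0.04,0.04,0,0,0,0]])

```text
time: 6.9
ee_pos: [0.4441, 0.0915, 0.2167]
ee_rot: [0.114, 0.994, 0.0, 0.001]
ft_force: [1.4, 1.6, -0.3]
grip_width: 0.0005
grip_force: 0.0
```

arm_command(targets=[[1,-0.03,0.04,0,0,0,0],[1,-0.03,0.04,0,0,0,0],[1,-0.02,0.04,0,0,0,0],[1,-0.02,0.03,0,0,0,0],[1,0,0,0,0,0,0]])

```text
time: 7.32
ee_pos: [0.3536, 0.2287, 0.2158]
ee_rot: [0.111, 0.994, 0.0, -0.0]
ft_force: [-0.1, -1.3, -0.7]
grip_width: 0.0006
grip_force: 0.0
```

```bash
python3 - <<'E'
from h import *
A=np.array([.6355,-.0862]);print(monitor.observe()["ee_pos"])
out=[]
for n in("top","scene"):
    im,d=snapshot(n);p=camera_params(n);m=cv2.inRange(cv2.cvtColor(im,cv2.COLOR_BGR2HSV),(95,90,40),(130,255,255))
    N,L,S,C=cv2.connectedComponentsWithStats(m)
    for i in range(1,N):
        if 200<S[i,4]<1200:
            D=np.median(d[L==i]);q=atd(p,*C[i],D);z=onz(p,*C[i],.112);print(n,S[i],C[i],"z",q[2].round(4),z.round(4),"turn",170.1-np.degrees(np.arctan2(*(z[:2]-A)[::-1])))
    out.append(im[90:330,150:550])
cv2.imwrite("pics/final.png",cv2.resize(np.vstack(out),None,fx=1.25,fy=1.25))
E
```

```text
[0.35364561 0.22873339 0.21582233]
top [294 212  27  26 565] [306.76283186 224.30973451] z 0.107 [0.5661 0.0119 0.112 ] turn 44.803976726463375
scene [318 240  25  20 412] [329.7961165  249.47572816] z 0.107 [0.5737 0.0096 0.112 ] turn 47.26777778722017
```

View pics/final.png

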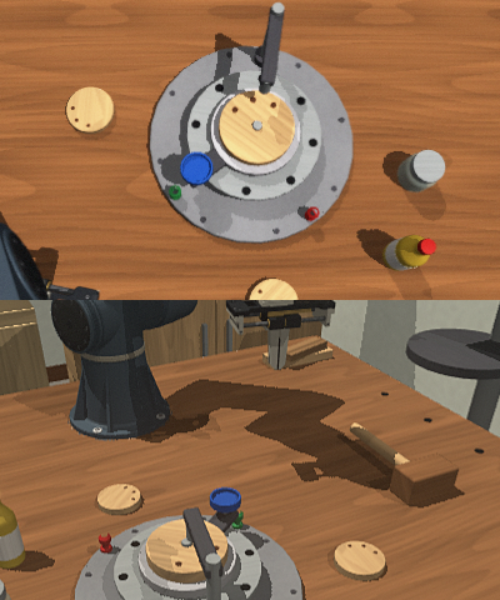

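The picture shows the cup at (196,168) beside the green peg at (175,192). It is turned 44.8° and its height of 0.107 matches the start. The blank is seated and nothing else has moved, so I hand the job in.

```bash
python3 -c "
from cell import job_done; print(job_done())"
```

```text
the job is handed in; nothing more can be done
None
```

The table is turned one hole to the green peg (about 44.8° measured), the plunger is back at its starting height with the pin locked, the blank is still seated, and the fingers are clear; the job was handed in about 7.5 s into the 42 s limit, and no verdict came back.

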